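Press a pin home with bench locking pliers and free them

TASK

Load the wooden bar, pin end first, between the guide rails of the bench-mounted locking pliers until it rests gently against the brass stop, then push the green handle down gently until you feel the pliers snap over centre and stay locked by themselves with your hand off, so that they press the pin fully home; stop pushing as soon as the handle has snapped, since bearing down on it would strain the pliers. Then press the yellow release lever down to free the pliers so that the jaw springs fully open, leave the bar in place, and do not press the pin with anything but the pliers or disturb the paint tins and brush.

Things in the scene. Friction and masses are not known exactly. Their poses are not given: they have to be found in the camera images.
- pliers: Locking pliers fixed to the bench on a dark steel plate 80 mm wide, 8 mm thick, spanning its x -260 to +150 mm. Origin on the bench top under the jaw's hinge; x runs from the handle (-x) to the jaw (+x), z up. Two side cheeks reach z 78 mm from x -85 to +11 mm. The jaw reaches x 73 mm, its tip up to z 95 mm when open; its pad is above x 60 mm.
- stop_face (a point): Centre of the face of the fixed brass stop (34 mm wide, 26 high), at x 42, y 0, z 23 mm of the pliers' frame, same axes. The bar comes in along -x, flat on the plate, pin end first, until it rests on this face. Two guide rails 14 mm high, 38 mm apart, flank its way on the plate from x 42 to 76 mm, flared out to x 90 mm.
- bar_center (a point): Centre of the loose wooden bar, 110 (its x) x 34 (its y) x 30 mm (z, up), about 90 g. The pin stands in its top, 37 mm from the centre towards its own -x. Seated, its axes are parallel to the pliers' and its centre is 55 mm from the stop face. Grip it across its y, 15 to 35 mm from the centre on its +x side, to stay clear of rails and jaw.
- pin_head (a point): Top centre of the copper pin's head (14 mm diameter, 4 mm thick). Loading the bar takes it to x 60 mm of the pliers' frame.
- pin (a joint): How far the pin has been driven into the bar, m: starts at 0 to 0.0015, 0.008 is home (head down on the wood). It takes about 12 N on its head and stays where it is left.
- pad_face (a point): Centre of the underside of the round black pad (18 mm diameter) on the jaw's end that presses on the pin; about 57 mm above the bench when open, 7 mm clear of the pin of a loaded bar.
- jaw (a joint): Jaw angle, rad: about 0 fully open, about 0.235 closed with the bar in it, locked or at dead centre alike: near centre it hardly changes while the handle still moves. Only the handle drives it; a spring opens it.
- handle_push (a point): Point on the top of the moving green handle (24 mm wide, 16 thick; it ends 20 mm farther out), where it is pushed: 110 mm along it from its pivot and 8 mm above its axis. It starts raised 0.36 to 0.90 rad (end up to 175 mm up) and swings down about the pivot in the pliers' x-z plane. After some free play (0 to 0.2 rad, under 2 N) it takes 2 to 10 N, falling to nothing at centre.
- lever_tip (a point): Centre of the top of the yellow paddle (50 x 26 mm) of the release lever, beyond the end of the green handle, 52 mm up, at x -240 mm of the pliers' frame; it does not move with the handle. The lever is hinged 112 mm from this point towards the jaw. When locked, pressing the paddle straight down 24 to 30 mm (a few N) kicks the mechanism back over centre and the handle springs up.
- lever (a joint): Release lever angle, rad: 0 at rest (springs back), grows as the paddle is pressed, end stop at 0.3 (33 mm at the paddle).
- handle: The moving handle: origin at its pivot (x -70, z 66 mm of the pliers' frame), x axis along it to the jaw. At centre its resistance vanishes and the mechanism drops some 5 mm further (at the push point) by itself onto a hard stop, and stays. With the unseen adjuster setting, centre lies anywhere from 0.30 rad above level to 0.04 rad below. Let go before centre, it springs open.
- bar: The wooden bar itself: origin at the centre of its underside, axes as for bar_center.
- stop: The brass stop itself: origin at the middle of its foot on the plate.
- tin_blue: Bystander: blue paint tin, 60 mm diameter, 50 mm high; origin at the centre of its underside.
- tin_red: Bystander: red paint tin, 52 mm diameter, 42 mm high; origin at the centre of its underside.
- brush: Bystander: paint brush lying on the bench, 200 mm long along its x; origin under its middle.
There are look-alikes about, which are no part of the job. Leave any blue or pink look-alike of the bar alone.

How it is judged:
By the outcome, as a careful person would: the job done as asked, in the order asked, and still so for the second after the job is handed in, with the robot touching nothing.
It also fails if it takes over 72 s, if anything falls off the work surface, if the arm or the gripper's body presses on something with over 40 N, if the wrist force passes 120 N, or if a joint passes its speed limit or range.

ROBOT

A 6-joint arm with a two-finger parallel gripper is mounted at the origin on the work surface. World frame = base frame: x ahead of the robot, y to its left, z up, the work surface at z = 0. Lengths are in m, angles in rad, forces in N, time in s.
With the tool pointing down it reaches from about 0.425 to 1.125 m from the base axis. Payload 14.9 kg.
Tool frame: the origin (TCP) lies between the finger pads; the fingertips stand 22 mm ahead of it and the grasp point (between the pads) lies 3 mm ahead of it (arm.nose_length is the distance from the TCP to the fingertips, in m); z points along the fingers, y is the direction in which the jaws open and shut (so a half turn about z gives the same grasp; the last joint's range is limited). The gripper opens to 91 mm and grips with 3 to 60 N. Pads are 32 mm wide; open, the fingers measure 118 mm over their backs; the gripper's body (76 mm by 178 mm) begins 60 mm behind the grasp point.
Start: joints at [1.276, 0.379, 1.734, -0, 1.028, -0.033], TCP at [0.181, 0.676, 0.236] pointing down, gripper open.
Joint ranges: [-2.77, 2.77], [-0.74, 2.19], [0, 2.66], [-1.06, 4.2], [0.31, 2.87], [-3.08, 3.08]. Speed limits (rad/s): [1.89, 1.89, 2.39, 3.14, 3.14, 3.14].

INTERFACE

Orientations are given as a unit quaternion [w, x, y, z].
In Python, from workcell import arm gives the robot as it stands.
- The arm moves only by the tool servo_tool, never from a script. Its argument "deltas" is a list of rows, each a list of 3 entries, a list of its own where there are three numbers: the shift along the tool's x, y, z in mm, then the turn, a rotation vector about the tool's x, y, z in rad, then the closure, from -1 (fully open) to 1 (shut). In form: [[[dx, dy, dz], [ax, ay, az], fingers], ...]. A call has 1 to 10 rows; each row is the pose to reach, as a shift and turn from the pose measured when the call began, along the tool's axes at that moment; what a row does not reach only later rows make up. A row lasts 1/10 s, in which the tool goes at most 50 mm and 8.59 degrees, less where a joint would pass 70% of its speed; a pose out of reach is approached as far as the arm can. A call with a gripper value outside its range is refused whole. The fingers move at their own pace and stop on an object; the grip force is fixed at half the most. Time passes only in rows, so rows that repeat a pose let the fingers close. It gives the time, the measured TCP pose, the force and the opening at its end, in the units of the state.
- arm.get_state(): the state, without advancing time (a new reading comes with each control period).
- arm.camera(name): name is "scene" or "top"; returns the picture (420x560x3 uint8, red, green, blue); there is no depth.
- arm.camera_params(name): a dict with "camera_matrix" (3x3 intrinsics, pixels), "rvec" (rotation vector, rad) and "tvec" (3), from world to camera coordinates, as OpenCV has them. Camera axes: x right, y down, z forward; pixel columns grow to the right and rows downward; lengths in m; the calibration is good to about 2 mm. A picture is of the moment at which its call begins. camera_params takes no time and is no camera call.
- arm.sign_off(): hands the job in, once; it reports no verdict.
The state is a dict: "time_s": time; "joint_positions": joint angles; "qd": joint speeds; "joint_torque": joint torques, N m; "position": TCP position; "ee_rot": TCP orientation; "wrist_force": force on the tool from outside, world axes, zero at the start; "ft_torque": the same for the moment, N m; "opening": finger opening in m.
Only numpy, scipy, OpenCV 4.12 (cv2) and the standard library are available. Lean on these libraries where they do the work, as an engineer would, in place of code of your own. Each camera call takes 0.05 s, during which the arm holds its last target.

## Working session

There is one attempt and no reset: what is moved stays moved. The work goes in short steps, Python scripts to look and compute and a tool call to move; the robot and the scene stay as the last step left them, time stands still between calls to the robot, and variables do not carry over. Pictures are saved under pics/ and viewed, and the job is handed in when it is done.

Besides the shell and the picture viewer there is one more tool, called after ">>>" as name([rows], argument=value, ...), one row to a line, values as JSON. servo_tool: Moves the arm, as the interface text tells. Its arguments: {"type":"object","properties":{"deltas":{"type":"array","items":{"type":"array"}}},"required":["deltas"]}

```bash
mkdir -p pics; ls; python3 - <<'E'
from workcell import arm
import cv2
for n in("scene","top"):
    im=arm.camera(n); cv2.imwrite(f"pics/{n}0.png",cv2.cvtColor(im,cv2.COLOR_RGB2BGR))
    print(n,arm.camera_params(n))
print(arm.get_state(), arm.nose_length)
E
```

```text
pics
scene {'camera_matrix': array([[509.0453921 ,   0.        , 276.5559771 ],
       [  0.        , 509.0453921 , 208.30300095],
       [  0.        ,   0.        ,   1.        ]]), 'rvec': array([ 1.13462031,  2.46147696, -0.88631651]), 'tvec': array([ 0.33174312, -0.27255452,  1.33317345])}
top {'camera_matrix': array([[402.14208808,   0.        , 273.67616903],
       [  0.        , 402.14208808, 202.95208924],
       [  0.        ,   0.        ,   1.        ]]), 'rvec': array([ 2.10151704, -2.14183702,  0.17291066]), 'tvec': array([0.03295168, 0.55717683, 0.92802459])}
{'time_s': 0.1, 'joint_positions': array([ 1.27569388e+00,  3.79365649e-01,  1.73471647e+00, -1.63867149e-05,
        1.02852674e+00, -3.33278798e-02]), 'qd': array([ 0.00018932, -0.00172723, -0.00214238, -0.00017629,  0.00215216,
        0.00014898]), 'joint_torque': array([-1.32220703e-04, -7.65039325e+01, -4.35293341e+01,  6.50918623e-02,
        3.98693187e-02, -1.10126448e-04]), 'position': array([0.18108565, 0.67582079, 0.23535011]), 'ee_rot': array([-7.61428939e-05,  1.30509674e-01,  9.91446906e-01, -5.02417910e-04]), 'wrist_force': array([ 0.32273562, -0.19164527, -0.10975578]), 'ft_torque': array([ 0.00839567, -0.03012292,  0.01675342]), 'opening': 0.09124799834050193} 0.022
```

View pics/scene0.png

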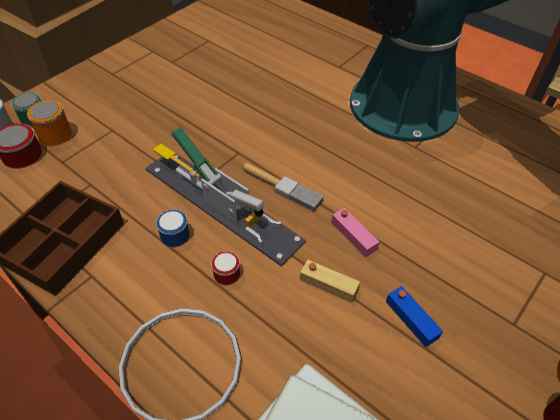

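View pics/top0.png

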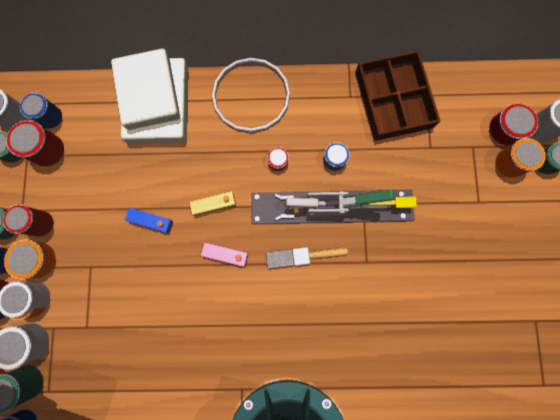

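```bash
cat > h.py <<'E'
import numpy as np, cv2
from workcell import arm
def P(n):
    p=arm.camera_params(n); return p["camera_matrix"],cv2.Rodrigues(p["rvec"])[0],np.array(p["tvec"]).reshape(3),p["rvec"]
def ray(n,u,v,z):
    K,R,t,_=P(n); d=R.T@np.linalg.inv(K)@np.array([u,v,1.]); o=-R.T@t
    return o+d*(z-o[2])/d[2]
def proj(n,pts):
    K,R,t,rv=P(n); return cv2.projectPoints(np.array(pts,float).reshape(-1,3),rv,t,K,None)[0].reshape(-1,2)
def tri(uvs,uvt):
    A=[];b=[]
    for n,uv in(("scene",uvs),("top",uvt)):
        K,R,t,_=P(n); M=K@np.c_[R,t]
        for i in(0,1):
            r=uv[i]*M[2]-M[i]; A.append(r[:3]/abs(r[3]));b.append(-r[3]/abs(r[3]))
    return np.linalg.lstsq(np.array(A),np.array(b),rcond=None)[0]
def crop(im,x0,y0,x1,y1,s,f):
    c=cv2.cvtColor(im,cv2.COLOR_RGB2BGR)[y0:y1,x0:x1]
    c=cv2.resize(c,None,fx=s,fy=s,interpolation=cv2.INTER_CUBIC)
    for x in range((x0+9)//10*10,x1,10):
        big=x%50==0
        cv2.line(c,((x-x0)*s,0),((x-x0)*s,12 if big else 5),(255,255,255),1)
        if x%20==0: cv2.putText(c,str(x),((x-x0)*s,22),0,.35,(255,255,255),1)
    for y in range((y0+9)//10*10,y1,10):
        cv2.line(c,(0,(y-y0)*s),(5,(y-y0)*s),(255,255,255),1)
        if y%20==0: cv2.putText(c,str(y),(6,(y-y0)*s+4),0,.35,(255,255,255),1)
    cv2.imwrite(f,c)
E
python3 - <<'E'
from h import *
s=cv2.cvtColor(cv2.imread("pics/scene0.png"),4);t=cv2.cvtColor(cv2.imread("pics/top0.png"),4)
crop(s,140,115,365,305,3,"pics/s1.png"); crop(s,140,115,270,215,6,"pics/s2.png"); crop(s,210,180,370,305,5,"pics/s3.png")
crop(t,240,170,425,240,4,"pics/t1.png");crop(t,180,180,310,235,6,"pics/t2.png")
E
```

```text
(no output)
```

View pics/s2.png

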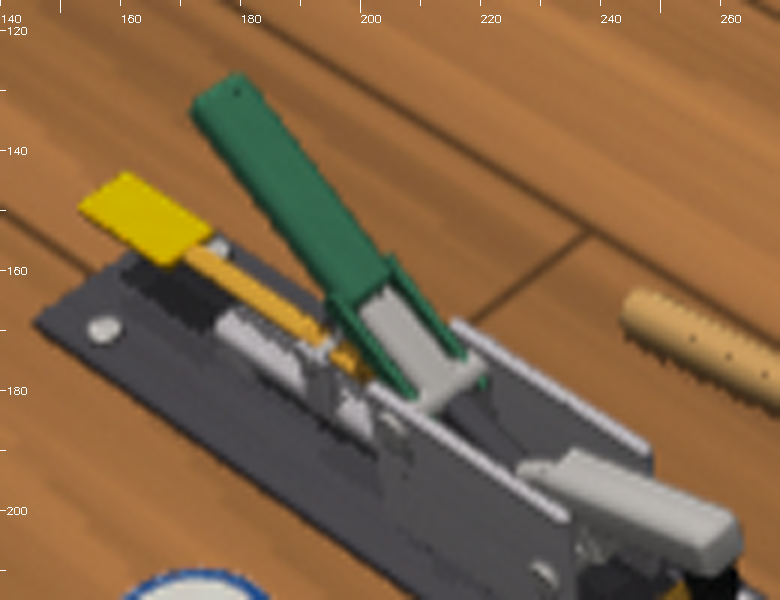

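View pics/s3.png

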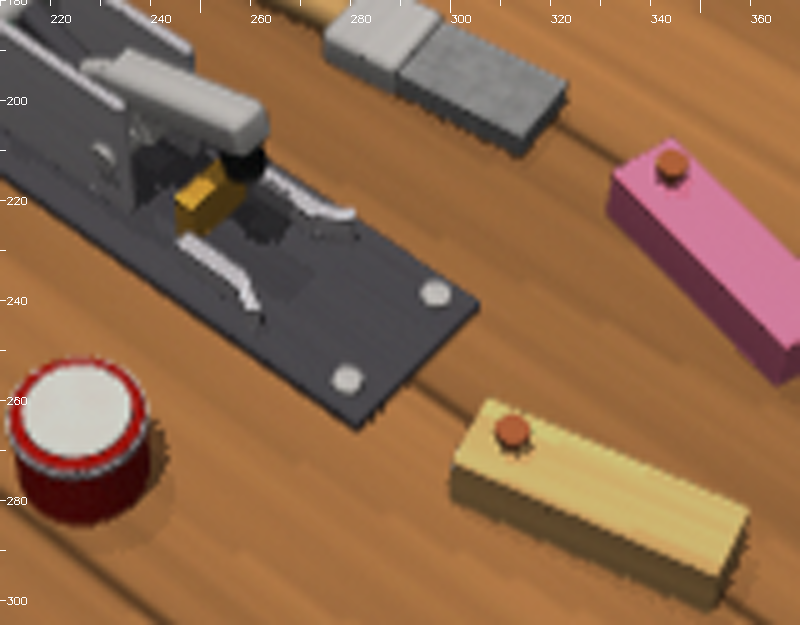

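View pics/t1.png

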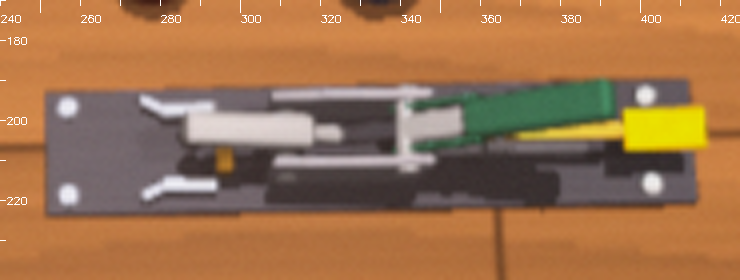

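View pics/t2.png

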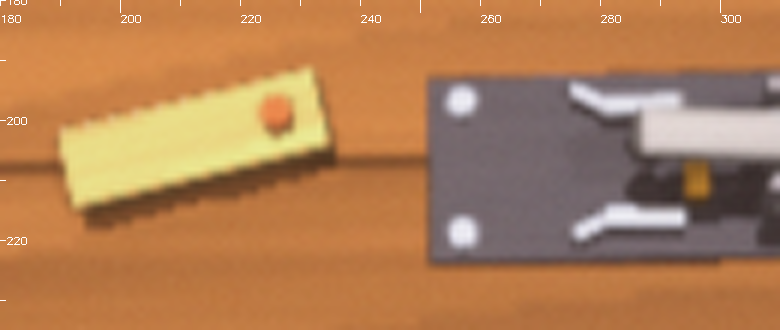

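```bash
cat > fit.py <<'E'
from h import *
from scipy.optimize import least_squares
def fit(obs,g,cam=None):
    def T(p,q):
        c,s=np.cos(p[2]),np.sin(p[2]); q=np.asarray(q,float)/1000
        return np.c_[p[0]+c*q[:,0]-s*q[:,1],p[1]+s*q[:,0]+c*q[:,1],q[:,2]]
    def f(p):
        r=[]
        for n in obs:
            if cam and n!=cam: continue
            q,uv=zip(*obs[n]); r.append((proj(n,T(p,q))-np.array(uv)).ravel())
        return np.concatenate(r)
    s=least_squares(f,g,x_scale=[.01,.01,.01]); return s.x,np.round(s.fun.reshape(-1,2),1)
E
cat > m.py <<'E'
from fit import *
pl={"top":[((150,40,8),(252,223.7)),((150,-40,8),(251.2,193)),((-260,-40,8),(412,190)),((-260,40,8),(414.2,220.8)),((-240,0,52),(406,202))],
"scene":[((150,40,8),(305,241)),((150,-40,8),(281.5,265.5)),((-260,-40,8),(145.5,168.7)),((-240,0,52),(164.2,151.3))]}
ba={"top":[((-55,-17,30),(231.7,191.3)),((-55,17,30),(235,204.5)),((55,-17,30),(190,201.3)),((55,17,30),(192.5,214.7))],
"scene":[((-55,17,30),(307.4,260)),((-55,-17,30),(300.6,272)),((55,17,30),(359.6,282.6)),((55,-17,30),(353.4,295.4))]}
for nm,o,g in(("pl",pl,[.6,0,1.57]),("bar",ba,[.6,.3,1.57])):
    for c in(None,"top","scene"):
        x,r=fit(o,g,c); print(nm,c,x.round(4)); 
        if c is None: print(r.tolist())
E
python3 m.py
```

```text
pl None [ 0.5546 -0.0656  1.5656]
[[-2.5, -0.8], [-1.7, -1.2], [-1.2, -0.7], [-1.1, -0.2], [3.5, -0.2], [2.0, -0.6], [0.1, -0.2], [0.3, -1.5], [-2.6, -3.2]]
pl top [ 0.5527 -0.0669  1.5702]
pl scene [ 0.5568 -0.0635  1.5638]
bar None [0.5664 0.1778 1.7897]
[[-0.3, -0.8], [-0.7, -1.0], [-1.6, -0.5], [-1.4, -0.8], [-0.2, -1.9], [-1.1, -0.7], [0.6, -1.5], [-0.1, -0.2]]
bar top [0.5645 0.1753 1.7899]
bar scene [0.568  0.1795 1.7912]
```

```bash
cat >> m.py <<'E'
print('---')
for d in (pl,ba):
    for n in d: d[n]=[(q,(u[0]-.4,u[1]-.4)) for q,u in d[n] if q[2]!=52]
for nm,o,g in(("pl",pl,[.6,0,1.57]),("bar",ba,[.6,.3,1.57])):
    for c in(None,"top","scene"):
        x,r=fit(o,g,c); print(nm,c,x.round(4)); 
        if c is None: print(r.tolist()); 
    if nm=="pl": X=fit(o,g)[0]
c,s=np.cos(X[2]),np.sin(X[2]);R=np.array([[c,-s],[s,c]])
def loc(p): return np.r_[R.T@(p[:2]-X[:2]),p[2]]*1000
print("paddle",loc(tri((163.8,150.9),(405.6,201.6))).round(1))
# handle end top: scene top-edge mid crop(215,92) top? ; stop
print("pin",tri((311.9,265.8),(225.6,197.9)))
def W(x,y,z): return np.r_[X[:2]+R@np.array([x,y])/1000,z/1000]
for q in[(42,0,36),(60,0,57),(-240,0,52),(-70,0,66),(42,17,36),(42,-17,36),(76,19,22),(76,-19,22),(11,25,78),(-85,25,78)]:
    print(q,[proj(n,[W(*q)])[0].round(1).tolist() for n in("scene","top")])
E
python3 m.py|sed -n '/---/,$p'
```

```text
---
pl None [ 0.5551 -0.068   1.5674]
[[-1.1, -0.5], [-0.4, -0.9], [0.1, -0.7], [0.3, -0.2], [1.3, -0.8], [-0.5, -0.4], [-0.3, -1.4]]
pl top [ 0.5536 -0.0686  1.5694]
pl scene [ 0.5568 -0.067   1.5686]
bar None [0.5668 0.1775 1.7902]
[[0.2, -0.5], [-0.2, -0.7], [-1.1, -0.2], [-0.9, -0.5], [-0.0, -1.4], [-1.0, -0.3], [0.8, -1.1], [0.0, 0.2]]
bar top [0.5655 0.1763 1.79  ]
bar scene [0.5678 0.1784 1.7912]
paddle [-229.    -0.3   49.6]
pin [0.57458144 0.14109348 0.03842535]
(42, 0, 36) [[253.3, 215.8], [293.4, 204.5]]
(60, 0, 57) [[259.6, 213.8], [286.2, 203.2]]
(-240, 0, 52) [[160.5, 147.8], [410.5, 201.4]]
(-70, 0, 66) [[213.3, 179.7], [340.8, 201.6]]
(42, 17, 36) [[258.8, 211.0], [293.6, 211.4]]
(42, -17, 36) [[247.6, 220.8], [293.3, 197.8]]
(76, 19, 22) [[271.9, 223.1], [279.8, 213.3]]
(76, -19, 22) [[259.6, 234.2], [279.5, 198.3]]
(11, 25, 78) [[249.6, 187.9], [307.5, 211.7]]
(-85, 25, 78) [[216.2, 165.9], [348.4, 211.0]]
```

```bash
cat > g.py <<'E'
from h import *
from scipy.spatial.transform import Rotation as Ro
PL=np.array([0.5551,-0.068,1.5674])
def W(x,y,z):
    c,s=np.cos(PL[2]),np.sin(PL[2]); return np.r_[PL[0]+(c*x-s*y)/1e3,PL[1]+(s*x+c*y)/1e3,z/1e3]
def L(p):
    c,s=np.cos(PL[2]),np.sin(PL[2]); d=np.asarray(p[:2])-PL[:2]; return np.r_[c*d[0]+s*d[1],-s*d[0]+c*d[1],p[2]]*1e3
def cur():
    s=arm.get_state(); q=s["ee_rot"]; return s["position"],Ro.from_quat([q[1],q[2],q[3],q[0]]),s
def goal(pos,yaw):
    # tool down, tool x axis at world yaw (mod pi picks nearest)
    p,R,s=cur(); best=None
    for k in(0,np.pi):
        a=yaw+k; M=Ro.from_matrix(np.c_[[np.cos(a),np.sin(a),0],[np.sin(a),-np.cos(a),0],[0,0,-1]])
        rv=(R.inv()*M).as_rotvec()
        if best is None or np.linalg.norm(rv)<np.linalg.norm(best): best=rv
    d=R.inv().apply(np.asarray(pos)-p)*1e3
    print("d",d.round(1).tolist(),"rot",best.round(3).tolist(),"j6",s["joint_positions"].round(2).tolist())
E
python3 - <<'E'
from g import *
p,R,s=cur(); print(R.as_matrix().round(3))
b=np.array([.5668,.1775]);a=1.7902
gp=b+.027*np.array([np.cos(a),np.sin(a)]); print(gp)
goal([*gp,.08],a); goal([*gp,.025],a)
for th in np.arange(.3,1,.1):
    c,sn=np.cos(th),np.sin(th)
    q=[W(-70-130*c-8*sn,y,66+130*sn+8*c) for y in(-12,12)]
    print(round(th,1),proj("scene",q).round(1).tolist(),proj("top",q).round(1).tolist())
E
```

```text
[[-0.966  0.259 -0.   ]
 [ 0.259  0.966 -0.001]
 [ 0.    -0.001 -1.   ]]
[0.56092351 0.20385274]
d [-489.0, -357.4, 155.7] rot [-0.001, 0.001, 1.09] j6 [1.28, 0.38, 1.73, -0.0, 1.03, -0.03]
d [-489.0, -357.4, 210.7] rot [-0.001, 0.001, 1.09] j6 [1.28, 0.38, 1.73, -0.0, 1.03, -0.03]
0.3 [[165.0, 139.4], [173.5, 133.6]] [[399.3, 191.8], [400.1, 202.2]]
0.4 [[165.3, 136.0], [173.8, 130.2]] [[399.2, 190.7], [400.0, 201.3]]
0.5 [[166.0, 132.9], [174.6, 127.1]] [[398.5, 189.7], [399.2, 200.4]]
0.6 [[167.1, 130.3], [175.8, 124.5]] [[397.1, 188.8], [397.8, 199.5]]
0.7 [[168.7, 128.2], [177.5, 122.3]] [[395.0, 187.9], [395.8, 198.7]]
0.8 [[170.8, 126.6], [179.6, 120.7]] [[392.3, 187.0], [393.1, 198.0]]
0.9 [[173.3, 125.6], [182.2, 119.6]] [[389.0, 186.3], [389.7, 197.4]]
```

```bash
python3 - <<'E'
from g import *
for n,a,b in [("hL",(171.5,131.8),(392.5,189.6)),("hR",(179.5,126.8),(392.5,199)),
 ("padA",(152.6,149.1),(416.3,195.9)),("padB",(160.4,143.3),(416.3,206.8)),("padC",(175.4,153.8),(395.4,206.8)),("padD",(167.6,159.1),(395.4,196)),
 ("cheekR+",(214.9,168),(348.2,209.6)),("cheekL+",(247.8,189.6),(308.2,210)),("jawtip-",(255.5,208),(285.8,205)),("screw+",(295,238.5),(256.8,219))]:
    p=tri(a,b); print(n,L(p).round(1),(proj("scene",[p])[0]-a).round(1),(proj("top",[p])[0]-b).round(1))
E
```

```text
hL [-171.5   -9.8  146.6] [-0.2 -0. ] [-0.   0.1]
hR [-170.    11.1  147. ] [-0.2 -0. ] [-0.   0.1]
padA [-256.1  -13.1   47.5] [-0.9 -0. ] [-0.1  0.4]
padB [-254.3   12.4   48.4] [0.4 0. ] [ 0.1 -0.2]
padC [-204.2   11.7   47.5] [0.1 0. ] [ 0. -0.]
padD [-205.2  -13.3   48.9] [-1. -0.] [-0.1  0.5]
cheekR+ [-85.2  21.   74.5] [0. 0.] [ 0. -0.]
cheekL+ [ 8.9 21.  74.9] [-0.2 -0. ] [-0.   0.2]
jawtip- [61.3 -1.6 77. ] [3.8 0.3] [ 0. -4.]
screw+ [133.8  27.3  10.7] [0.9 0.2] [ 0.  -1.4]
```

>>> servo_tool([
  [[-50,-36,10],[0,0,0.11],-1],
  [[-100,-72,20],[0,0,0.22],-1],
  [[-150,-108,30],[0,0,0.33],-1],
  [[-200,-144,40],[0,0,0.44],-1],
  [[-250,-180,50],[0,0,0.55],-1],
  [[-300,-216,60],[0,0,0.66],-1],
  [[-350,-252,70],[0,0,0.77],-1],
  [[-400,-290,80],[0,0,0.88],-1],
  [[-450,-325,90],[0,0,0.99],-1],
  [[-489,-357,100],[0,0,1.09],-1],
])

```text
time_s: 1.1
position: [0.4928, 0.291, 0.1548]
ee_rot: [0.0, 0.627, 0.779, -0.0]
wrist_force: [0.8, 0.4, 0.3]
opening: 0.091
```

```bash
python3 - <<'E'
from g import *
goal([.5609,.2039,.08],1.7902)
E
```

```text
d [-99.6, 48.1, 74.9] rot [-0.0, 0.001, -0.005] j6 [0.49, 0.29, 2.03, -0.0, 0.82, 0.28]
```

>>> servo_tool([
  [[-33,16,25],[0,0,-0.005],-1],
  [[-66,32,50],[0,0,-0.005],-1],
  [[-99.6,48.1,75],[0,0,-0.005],-1],
  [[-99.6,48.1,75],[0,0,-0.005],-1],
  [[-99.6,48.1,75],[0,0,-0.005],-1],
])

```text
time_s: 1.6
position: [0.5607, 0.2032, 0.0792]
ee_rot: [-0.0, 0.626, 0.78, -0.001]
wrist_force: [0.4, 1.0, -0.9]
opening: 0.0911
```

```bash
python3 - <<'E'
from g import *
goal([.5609,.2039,.025],1.7902)
s=arm.camera("scene");t=arm.camera("top")
crop(s,240,180,400,310,5,"pics/s4.png");crop(t,160,160,320,260,5,"pics/t4.png")
E
```

```text
d [0.6, 0.4, 54.2] rot [-0.002, 0.001, -0.001] j6 [0.31, 0.45, 1.99, -0.0, 0.7, 0.09]
```

View pics/s4.png

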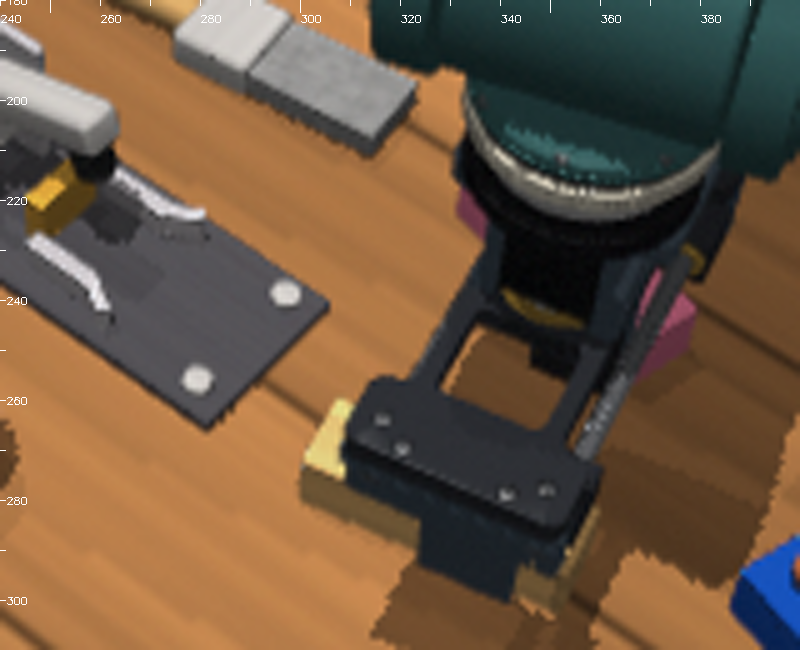

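View pics/t4.png

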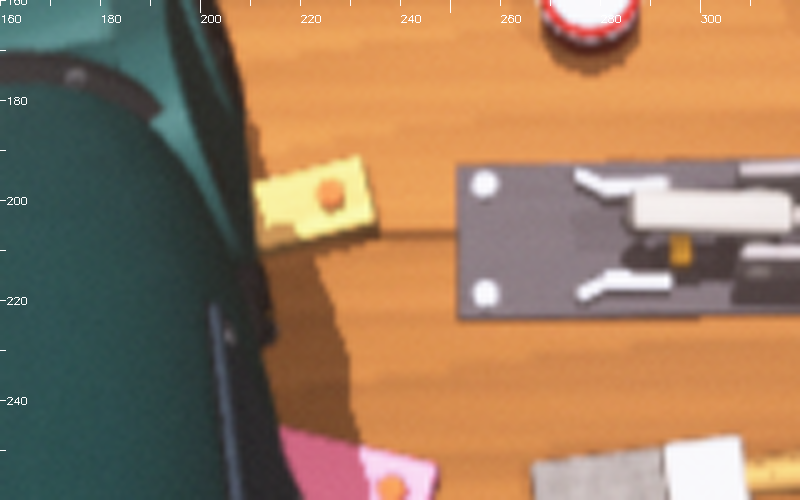

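The picture shows the fingers astride the wooden bar (pin at top-view pixel (223,198), the only wood-coloured one; the blue bar is at (150,221) and the pink at (224,255)). I'll go down and grip.

>>> servo_tool([
  [[0.6,0.4,27],[0,0,0],-1],
  [[0.6,0.4,54],[0,0,0],-1],
  [[0.6,0.4,54.2],[0,0,0],-1],
  [[0.6,0.4,54.2],[0,0,0],1],
  [[0.6,0.4,54.2],[0,0,0],1],
  [[0.6,0.4,54.2],[0,0,0],1],
  [[0.6,0.4,54.2],[0,0,0],1],
  [[0.6,0.4,54.2],[0,0,0],1],
])

```text
time_s: 2.5
position: [0.5613, 0.2052, 0.0267]
ee_rot: [0.0, 0.625, 0.78, 0.0]
wrist_force: [-0.5, -0.5, 0.7]
opening: 0.0543
```

```bash
python3 - <<'E'
from g import *
p=W(157+27,0,34);print(p)
goal(W(97+75+27,0,85),PL[2]); goal(W(97+55+27,0,34.5),PL[2])
E
```

```text
[0.55572492 0.11599894 0.034     ]
d [-71.3, -21.5, -58.2] rot [0.001, 0.001, 0.223] j6 [0.31, 0.54, 1.99, -0.0, 0.61, 0.09]
d [-90.7, -26.0, -7.7] rot [0.001, 0.001, 0.223] j6 [0.31, 0.54, 1.99, -0.0, 0.61, 0.09]
```

>>> servo_tool([
  [[0,0,1],[0,0,0],1],
  [[0,0,1],[0,0,0],1],
  [[0,0,1],[0,0,0],1],
  [[0,0,1],[0,0,0],1],
  [[0,0,1],[0,0,0],1],
  [[0,0,1],[0,0,0],1],
])

```text
time_s: 3.1
position: [0.5612, 0.2052, 0.0257]
ee_rot: [0.0, 0.625, 0.78, -0.0]
wrist_force: [-1.6, -0.7, 2.0]
opening: 0.0339
```

```bash
python3 - <<'E'
from g import *
p,R,s=cur();print(s["opening"],s["wrist_force"],p)
goal(W(97+75+27,0,85),PL[2]); goal(W(97+55+27,0,34.5),PL[2])
E
```

```text
0.033916948603584185 [-1.55641357 -0.65009715  1.95541512] [0.56115564 0.20517778 0.02568995]
d [-71.3, -21.4, -59.3] rot [0.001, 0.001, 0.223] j6 [0.31, 0.54, 1.99, -0.0, 0.61, 0.09]
d [-90.7, -25.9, -8.8] rot [0.001, 0.001, 0.223] j6 [0.31, 0.54, 1.99, -0.0, 0.61, 0.09]
```

>>> servo_tool([
  [[0,0,-20],[0,0,0],1],
  [[0,0,-40],[0,0,0],1],
  [[0,0,-59],[0,0,0],1],
  [[-25,-7,-59.3],[0,0,0.08],1],
  [[-50,-14,-59.3],[0,0,0.16],1],
  [[-71.3,-21.4,-59.3],[0,0,0.223],1],
  [[-71.3,-21.4,-59.3],[0,0,0.223],1],
  [[-71.3,-21.4,-59.3],[0,0,0.223],1],
])

```text
time_s: 3.9
position: [0.5559, 0.1309, 0.085]
ee_rot: [0.0, 0.708, 0.706, 0.0]
wrist_force: [0.3, 0.4, -1.7]
opening: 0.0337
```

```bash
python3 - <<'E'
from g import *
p,R,st=cur();print(st["opening"],st["wrist_force"],L(p))
goal(W(97+55+27,0,35),PL[2])
s=arm.camera("scene");t=arm.camera("top")
crop(s,230,180,380,300,5,"pics/s5.png");crop(t,200,160,320,240,6,"pics/t5.png")
E
```

```text
0.03365525365919224 [ 0.33107013  0.38822958 -1.69664107] [ 1.98883326e+02 -1.49050452e-01  8.50362388e+01]
d [-19.9, -0.2, 50.0] rot [0.001, 0.0, 0.0] j6 [0.19, 0.41, 2.04, -0.0, 0.69, 0.19]
```

View pics/s5.png

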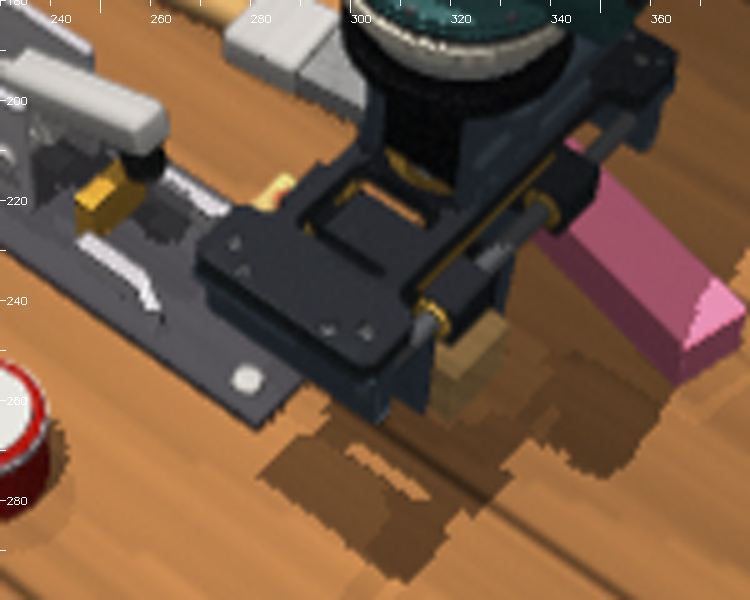

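View pics/t5.png

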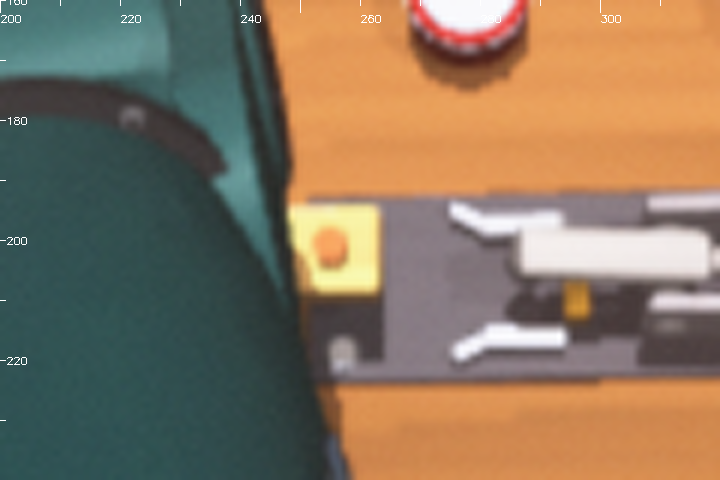

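```bash
python3 - <<'E'
from g import *
print(proj("top",[W(117,y,89) for y in(-17,17)]).round(1).tolist(), "obs 262.9,193.7 / 262.9,208.4")
print(proj("top",[W(42,y,22) for y in(-21,21)]).round(1).tolist(), "rail42 obs", (200+560/6-.4, 160+218/6-.4),(200+565/6-.4,160+337/6-.4))
print(proj("top",[W(76,y,22) for y in(-21,21)]).round(1).tolist(), "rail76 obs", (200+487/6-.4, 160+226/6-.4),(200+490/6-.4,160+330/6-.4))
E
```

```text
[[261.9, 194.0], [262.1, 208.3]] obs 262.9,193.7 / 262.9,208.4
[[293.0, 197.2], [293.4, 213.8]] rail42 obs (292.93333333333334, 195.93333333333334) (293.7666666666667, 215.76666666666665)
[[279.5, 197.5], [279.8, 214.0]] rail76 obs (280.7666666666667, 197.26666666666665) (281.2666666666667, 214.6)
```

>>> servo_tool([
  [[-20,0.3,20],[0,0,0],1],
  [[-20,0.3,40],[0,0,0],1],
  [[-20,0.3,50],[0,0,0],1],
  [[-20,0.3,50],[0,0,0],1],
  [[-20,0.3,50],[0,0,0],1],
])

```text
time_s: 4.5
position: [0.5565, 0.1121, 0.0354]
ee_rot: [0.0, 0.707, 0.707, 0.0]
wrist_force: [0.3, 0.6, -0.9]
opening: 0.034
```

```bash
python3 - <<'E'
from g import *
p,R,st=cur();print(st["opening"],st["wrist_force"],L(p),R.as_matrix().round(2).tolist())
s=arm.camera("scene");t=arm.camera("top")
crop(s,230,180,350,270,6,"pics/s6.png");crop(t,230,170,330,240,7,"pics/t6.png")
E
```

```text
0.0340276700557669 [ 0.29415591  0.61551742 -0.88544912] [180.11601009  -0.82663175  35.38937502] [[0.0, 1.0, 0.0], [1.0, -0.0, -0.0], [-0.0, 0.0, -1.0]]
```

View pics/s6.png

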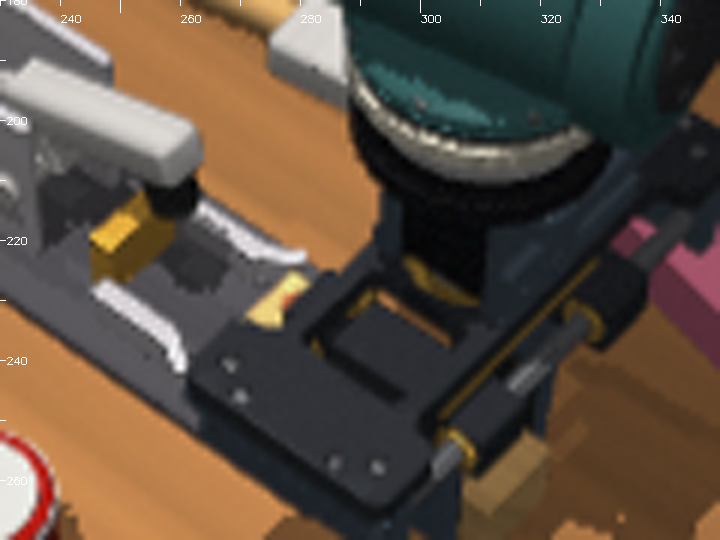

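View pics/t6.png

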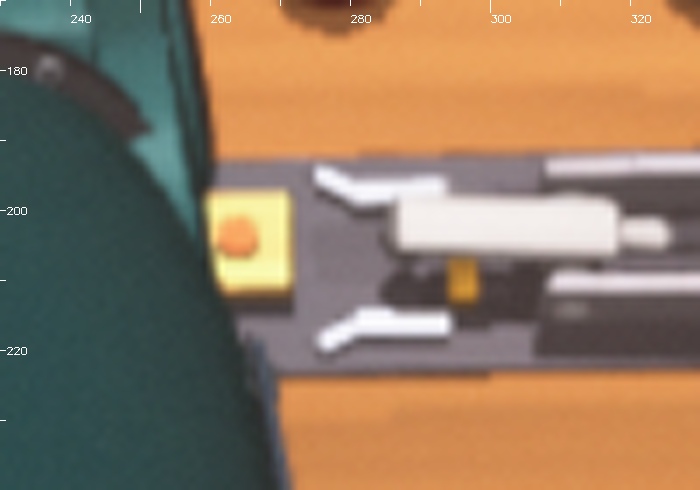

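>>> servo_tool([
  [[0,-1.8,0],[0,0,0],1],
  [[-5,-1.8,0],[0,0,0],1],
  [[-10,-1.8,0],[0,0,0],1],
  [[-15,-1.8,0],[0,0,0],1],
  [[-20,-1.8,0],[0,0,0],1],
  [[-24,-1.8,0],[0,0,0],1],
  [[-24,-1.8,0],[0,0,0],1],
])

```text
time_s: 5.3
position: [0.5549, 0.0874, 0.0357]
ee_rot: [0.001, 0.708, 0.706, 0.0]
wrist_force: [-0.8, -1.2, -0.8]
opening: 0.0338
```

```bash
python3 - <<'E'
from g import *
p,R,st=cur();print(st["opening"],st["wrist_force"],L(p))
s=arm.camera("scene");t=arm.camera("top")
crop(s,230,180,350,270,6,"pics/s7.png");crop(t,230,170,330,240,7,"pics/t7.png")
E
```

```text
0.03377261250223525 [-0.76236908 -1.207886   -0.76390108] [155.3652327    0.75297813  35.727291  ]
```

View pics/s7.png

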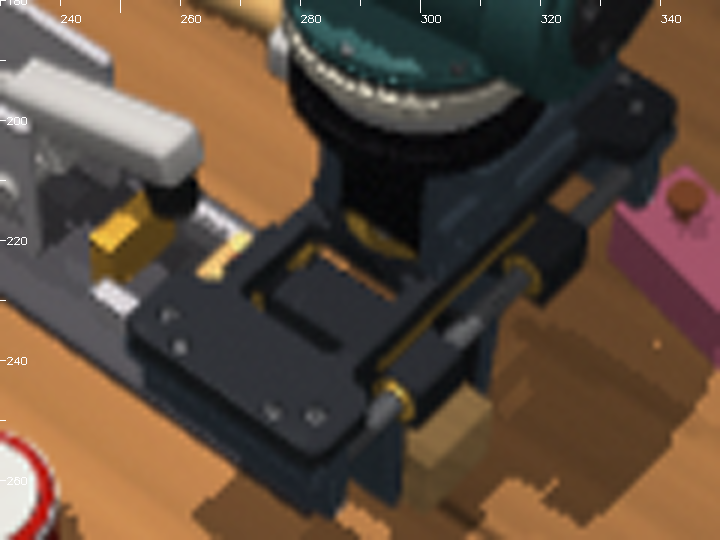

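View pics/t7.png

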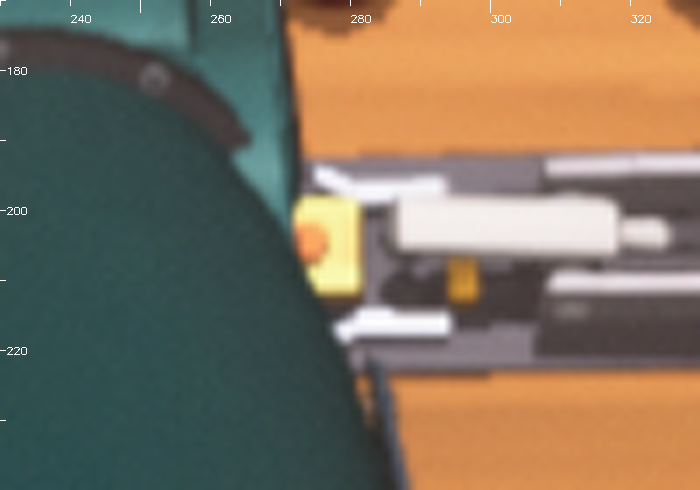

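>>> servo_tool([
  [[-5,0,0.5],[0,0,0],1],
  [[-10,0,0.5],[0,0,0],1],
  [[-15,0,0.5],[0,0,0],1],
  [[-20,0,0.5],[0,0,0],1],
  [[-25,0,0.5],[0,0,0],1],
  [[-25,0,0.5],[0,0,0],1],
])

```text
time_s: 6.0
position: [0.5549, 0.0622, 0.0353]
ee_rot: [0.001, 0.708, 0.706, 0.001]
wrist_force: [0.8, 0.0, -0.7]
opening: 0.0338
```

>>> servo_tool([
  [[-1.5,0,0.3],[0,0,0],1],
  [[-2.5,0,0.5],[0,0,0],1],
])

```text
time_s: 6.2
position: [0.5549, 0.0596, 0.0348]
ee_rot: [0.001, 0.708, 0.706, 0.001]
wrist_force: [0.2, 0.5, -1.3]
opening: 0.0338
```

>>> servo_tool([
  [[-1,0,0],[0,0,0],1],
  [[-1.5,0,0],[0,0,0],1],
])

```text
time_s: 6.4
position: [0.5549, 0.0581, 0.0347]
ee_rot: [0.001, 0.708, 0.706, 0.0]
wrist_force: [-0.2, 0.2, -1.0]
opening: 0.034
```

>>> servo_tool([
  [[-1,0,0.5],[0,0,0],1],
  [[-1,0,0.5],[0,0,0],1],
])

```text
time_s: 6.6
position: [0.5548, 0.0571, 0.0342]
ee_rot: [0.001, 0.708, 0.706, 0.0]
wrist_force: [0.2, 0.7, -0.9]
opening: 0.0334
```

>>> servo_tool([
  [[-1,0,0],[0,0,0],1],
  [[-1,0,0],[0,0,0],1],
])

```text
time_s: 6.8
position: [0.5549, 0.0568, 0.0343]
ee_rot: [0.0, 0.708, 0.706, 0.001]
wrist_force: [-1.0, 10.6, 0.8]
opening: 0.0341
```

>>> servo_tool([
  [[0,0,0.4],[0,0,0],1],
  [[0,0,0.6],[0,0,0],1],
])

```text
time_s: 7.0
position: [0.5549, 0.0569, 0.0337]
ee_rot: [0.0, 0.708, 0.706, 0.001]
wrist_force: [-1.1, 3.0, 3.2]
opening: 0.034
```

>>> servo_tool([
  [[0,0,0],[0,0,0],-0.1],
  [[0,0,0],[0,0,0],-0.1],
  [[0,0,0],[0,0,0],-0.1],
  [[0,0,0],[0,0,0],-0.1],
])

```text
time_s: 7.4
position: [0.5549, 0.0569, 0.0337]
ee_rot: [0.0, 0.708, 0.706, 0.001]
wrist_force: [0.5, -1.0, 0.3]
opening: 0.0502
```

>>> servo_tool([
  [[0,0,-15],[0,0,0],-0.1],
  [[0,0,-40],[0,0,0],-0.1],
  [[20,0,-80],[0,0,0],-0.1],
  [[60,0,-120],[0,0,0],1],
  [[100,0,-160],[0,0,0],1],
  [[140,0,-180],[0,0,0],1],
  [[140,0,-180],[0,0,0],1],
])

```text
time_s: 8.1
position: [0.5564, 0.2004, 0.2187]
ee_rot: [0.002, 0.707, 0.707, 0.004]
wrist_force: [-0.7, -0.8, -0.4]
opening: 0.0212
```

```bash
python3 - <<'E'
from g import *
p,R,st=cur();print(st["opening"],st["wrist_force"],L(p))
s=arm.camera("scene");t=arm.camera("top")
crop(s,220,170,350,270,6,"pics/s8.png");crop(t,220,170,330,240,7,"pics/t8.png")
E
```

```text
0.02120167520500683 [-0.74610639 -0.8095646  -0.36123924] [268.41390832  -0.35202074 218.74727581]
```

View pics/s8.png

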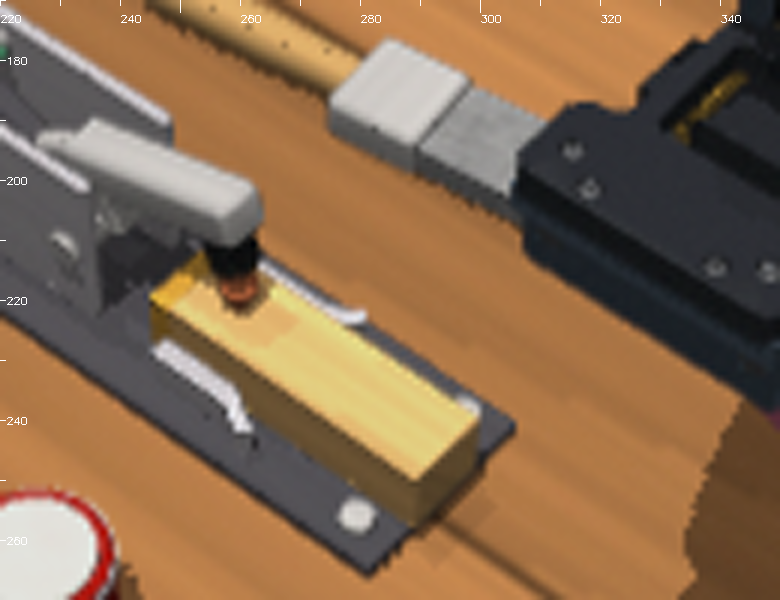

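View pics/t8.png

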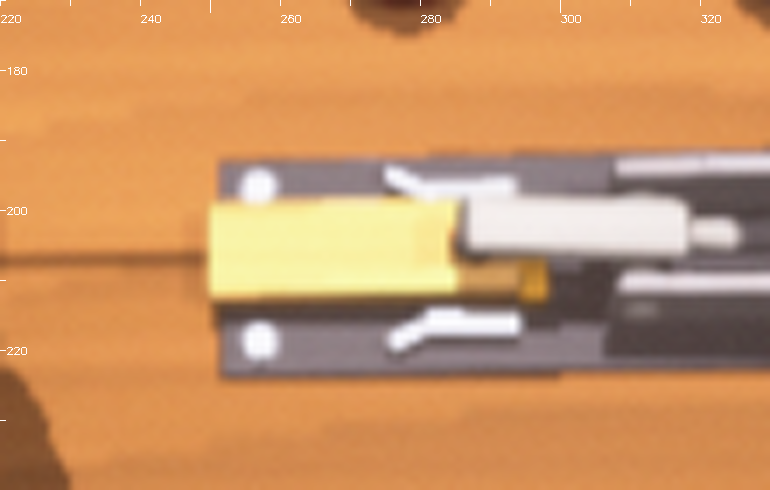

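The scene crop shows the bar between the rails against the brass stop, with the pin head at (258,219) right under the black pad. Next is the handle, raised about 0.63 rad.

```bash
python3 - <<'E'
from g import *
goal(W(-138,0.5,180),PL[2])
E
```

```text
d [-403.8, -1.0, 34.9] rot [0.004, -0.001, 0.003] j6 [0.3, 0.23, 1.97, 0.0, 0.93, 0.3]
```

>>> servo_tool([
  [[-45,0,0],[0,0,0],1],
  [[-90,0,0],[0,0,0],1],
  [[-135,0,0],[0,0,0],1],
  [[-180,0,0],[0,0,0],1],
  [[-225,0,0],[0,0,0],1],
  [[-270,0,0],[0,0,0],1],
  [[-315,0,0],[0,0,0],1],
  [[-360,0,10],[0,0,0],1],
  [[-404,-1,25],[0,0,0],1],
  [[-404,-1,25],[0,0,0],1],
])

```text
time_s: 9.2
position: [0.5515, -0.2108, 0.1873]
ee_rot: [-0.001, 0.709, 0.705, 0.001]
wrist_force: [-1.2, 0.2, 0.2]
opening: 0.0004
```

```bash
python3 - <<'E'
from g import *
p,R,st=cur();print(st["opening"],st["wrist_force"],L(p))
goal(W(-138,0.5,170),PL[2])
s=arm.camera("scene");t=arm.camera("top")
crop(s,130,90,270,210,5,"pics/s9.png");crop(t,290,150,430,240,5,"pics/t9.png")
E
```

```text
0.00036909872307077475 [-1.17220959  0.21053922  0.19116632] [-142.81827357    3.09073627  187.30913962]
d [4.8, 2.6, 17.3] rot [0.0, -0.002, -0.002] j6 [-0.41, 0.27, 1.98, 0.0, 0.89, -0.4]
```

View pics/s9.png

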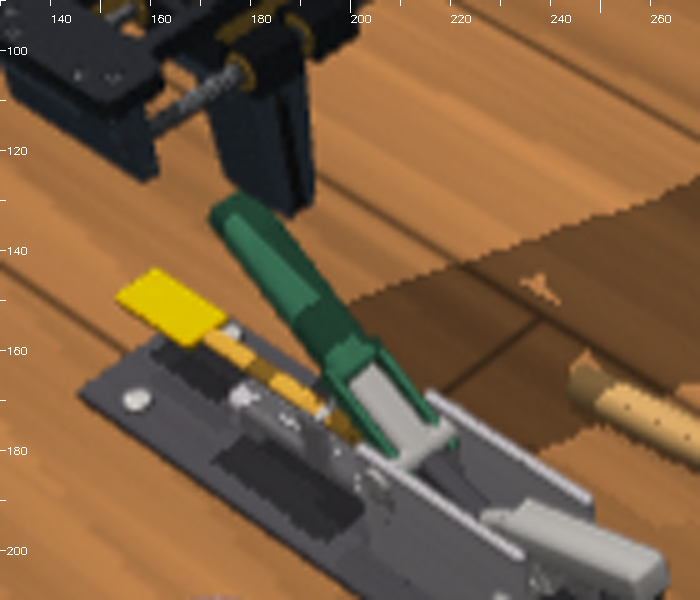

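>>> servo_tool([
  [[4.8,2.6,8],[0,0,0],1],
  [[4.8,2.6,17],[0,0,0],1],
  [[4.8,2.6,20],[0,0,0],1],
])

```text
time_s: 9.6
position: [0.5545, -0.2015, 0.1673]
ee_rot: [-0.001, 0.708, 0.706, 0.001]
wrist_force: [-0.2, -0.1, -1.0]
opening: 0.0006
```

>>> servo_tool([
  [[0,0,3],[0,0,0],1],
  [[0,0,6],[0,0,0],1],
])

```text
time_s: 9.8
position: [0.5544, -0.2009, 0.161]
ee_rot: [-0.001, 0.708, 0.707, 0.001]
wrist_force: [0.2, 0.0, -0.1]
opening: 0.0005
```

>>> servo_tool([
  [[0,0,3],[0,0,0],1],
  [[0,0,6],[0,0,0],1],
])

```text
time_s: 10.0
position: [0.5546, -0.2009, 0.1548]
ee_rot: [-0.001, 0.707, 0.707, 0.001]
wrist_force: [1.2, -0.5, 1.0]
opening: 0.0003
```

>>> servo_tool([
  [[-1.2,0,2],[0,0,0],1],
  [[-2.4,0,4],[0,0,0],1],
])

```text
time_s: 10.2
position: [0.5548, -0.2033, 0.151]
ee_rot: [-0.001, 0.707, 0.707, 0.001]
wrist_force: [-0.6, 1.8, 4.6]
opening: 0.0003
```

>>> servo_tool([
  [[-1.2,0,2],[0,0,0],1],
  [[-2.4,0,4],[0,0,0],1],
])

```text
time_s: 10.4
position: [0.555, -0.206, 0.1472]
ee_rot: [-0.001, 0.707, 0.707, 0.001]
wrist_force: [-0.9, 0.7, 6.9]
opening: 0.0007
```

>>> servo_tool([
  [[-1.2,0,2],[0,0,0],1],
  [[-2.4,0,4],[0,0,0],1],
])

```text
time_s: 10.6
position: [0.5552, -0.2086, 0.1435]
ee_rot: [-0.0, 0.708, 0.707, 0.001]
wrist_force: [-1.8, 1.9, 8.7]
opening: 0.0005
```

>>> servo_tool([
  [[-1.2,0,2],[0,0,0],1],
  [[-2.4,0,4],[0,0,0],1],
])

```text
time_s: 10.8
position: [0.5556, -0.211, 0.14]
ee_rot: [-0.0, 0.708, 0.707, 0.002]
wrist_force: [-2.2, 5.3, 11.5]
opening: 0.0006
```

>>> servo_tool([
  [[-1,0,2],[0,0,0],1],
  [[-2,0,4],[0,0,0],1],
])

```text
time_s: 11.0
position: [0.5558, -0.213, 0.1365]
ee_rot: [-0.0, 0.708, 0.706, 0.002]
wrist_force: [-3.3, 3.4, 11.4]
opening: 0.0002
```

>>> servo_tool([
  [[-1,0,2],[0,0,0],1],
  [[-1.8,0,4],[0,0,0],1],
])

```text
time_s: 11.2
position: [0.5559, -0.2148, 0.1329]
ee_rot: [-0.0, 0.708, 0.706, 0.002]
wrist_force: [-2.2, 2.6, 9.8]
opening: 0.0
```

>>> servo_tool([
  [[-0.8,0,2],[0,0,0],1],
  [[-1.6,0,4],[0,0,0],1],
])

```text
time_s: 11.4
position: [0.556, -0.2165, 0.1292]
ee_rot: [-0.0, 0.708, 0.706, 0.002]
wrist_force: [-3.4, 1.8, 7.5]
opening: 0.0003
```

>>> servo_tool([
  [[-0.8,-0.5,2],[0,0,0],1],
])

```text
time_s: 11.5
position: [0.5555, -0.2174, 0.1274]
ee_rot: [-0.001, 0.708, 0.706, 0.002]
wrist_force: [-1.6, 2.9, 6.0]
opening: 0.0007
```

>>> servo_tool([
  [[-0.7,0,2],[0,0,0],1],
])

```text
time_s: 11.6
position: [0.5554, -0.2182, 0.1255]
ee_rot: [-0.001, 0.708, 0.706, 0.002]
wrist_force: [-2.4, 2.0, 4.9]
opening: 0.0006
```

>>> servo_tool([
  [[-0.7,0,2],[0,0,0],1],
])

```text
time_s: 11.7
position: [0.5554, -0.219, 0.1236]
ee_rot: [-0.001, 0.708, 0.706, 0.002]
wrist_force: [-2.3, 1.4, 3.5]
opening: 0.0005
```

>>> servo_tool([
  [[-0.6,0,1.5],[0,0,0],1],
])

```text
time_s: 11.8
position: [0.5552, -0.2197, 0.1219]
ee_rot: [-0.001, 0.708, 0.706, 0.002]
wrist_force: [-1.3, 1.3, 2.3]
opening: 0.0006
```

>>> servo_tool([
  [[-0.5,0,1.5],[0,0,0],1],
])

```text
time_s: 11.9
position: [0.5551, -0.2203, 0.1202]
ee_rot: [-0.001, 0.708, 0.706, 0.002]
wrist_force: [-0.8, 1.1, 1.2]
opening: 0.0004
```

>>> servo_tool([
  [[-0.5,0,1.5],[0,0,0],1],
])

```text
time_s: 12.0
position: [0.555, -0.2209, 0.1184]
ee_rot: [-0.001, 0.708, 0.706, 0.002]
wrist_force: [0.6, -0.3, 0.1]
opening: 0.0001
```

>>> servo_tool([
  [[-0.4,0,1],[0,0,0],1],
])

```text
time_s: 12.1
position: [0.555, -0.2214, 0.1172]
ee_rot: [-0.001, 0.708, 0.706, 0.002]
wrist_force: [-0.5, 0.2, 0.6]
opening: 0.0005
```

>>> servo_tool([
  [[0,0,0],[0,0,0],1],
  [[0,0,0],[0,0,0],1],
])

```text
time_s: 12.3
position: [0.5551, -0.2214, 0.1171]
ee_rot: [-0.001, 0.708, 0.706, 0.002]
wrist_force: [1.1, 0.3, 1.1]
opening: 0.0002
```

```bash
python3 - <<'E'
from g import *
p,R,st=cur();print(st["opening"],st["wrist_force"],L(p))
s=arm.camera("scene")
crop(s,130,90,290,240,4,"pics/s10.png")
E
```

```text
0.0001698601353635841 [1.10375724 0.28680444 1.09349706] [-153.44888626   -0.48982995  117.11702854]
```

View pics/s10.png

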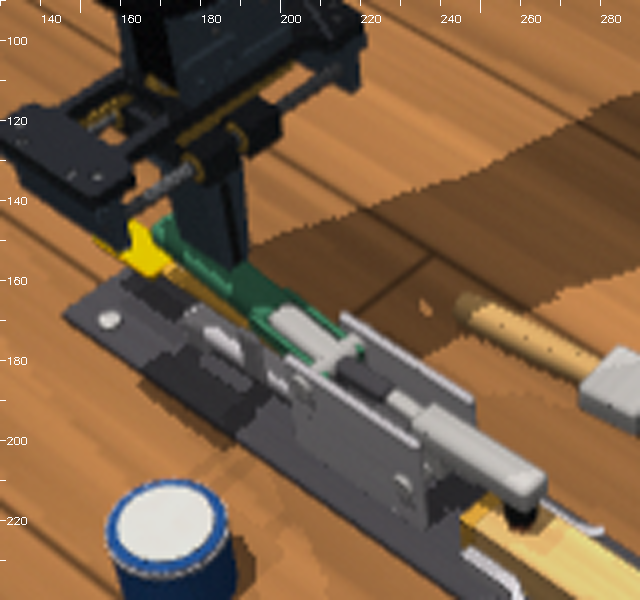

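```bash
python3 - <<'E'
from g import *
s=arm.camera("scene")
crop(s,155,120,225,185,10,"pics/s11.png")
# predicted handle end for thetas
for th in np.arange(.1,.36,.04):
    c,sn=np.cos(th),np.sin(th)
    q=[W(-70-130*c+8*sn,y,66+130*sn+8*c-3) for y in(-12,12)]
    print(round(th,2),proj("scene",q).round(1).tolist())
E
```

```text
0.1 [[166.5, 148.6], [174.8, 142.9]]
0.14 [[166.4, 147.1], [174.8, 141.3]]
0.18 [[166.4, 145.6], [174.8, 139.8]]
0.22 [[166.5, 144.2], [174.9, 138.4]]
0.26 [[166.6, 142.8], [175.0, 137.0]]
0.3 [[166.7, 141.4], [175.2, 135.6]]
0.34 [[167.0, 140.2], [175.5, 134.3]]
```

View pics/s11.png

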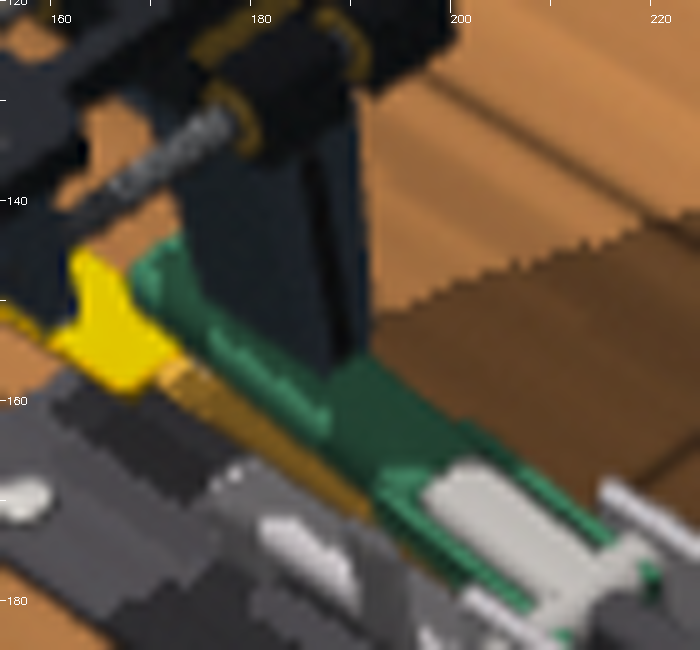

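>>> servo_tool([
  [[0,0,-3],[0,0,0],1],
  [[0,0,-6],[0,0,0],1],
  [[0,0,-6],[0,0,0],1],
])

```text
time_s: 12.7
position: [0.5554, -0.2216, 0.1238]
ee_rot: [-0.0, 0.708, 0.706, 0.002]
wrist_force: [-0.4, -0.4, -0.3]
opening: 0.0008
```

```bash
python3 - <<'E'
from g import *
p,R,st=cur();print(st["opening"],st["wrist_force"],L(p))
s=arm.camera("scene")
crop(s,155,120,225,185,10,"pics/s12.png")
E
```

```text
0.0008100130290863571 [-0.44564182 -0.41223004 -0.33231509] [-153.57961253   -0.82777925  123.84056043]
```

View pics/s12.png

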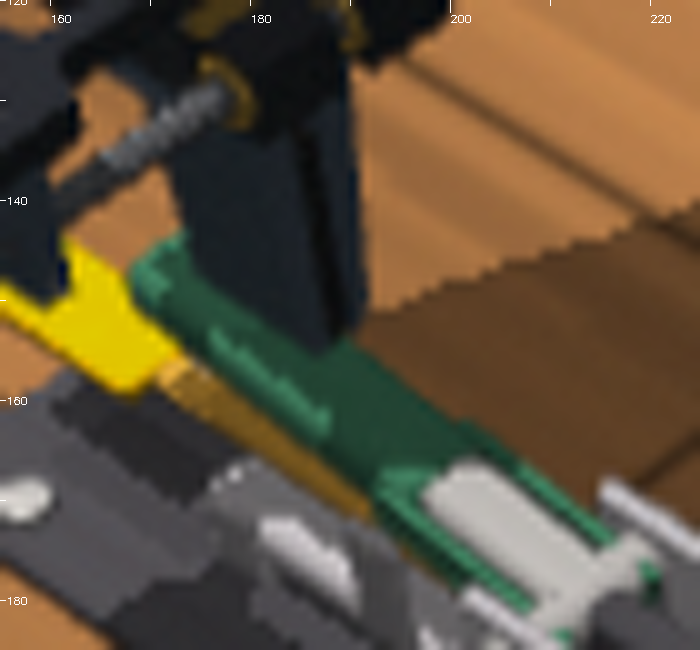

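The handle's end stayed at (168,146) while the tool rose 6 mm, so it is locked by itself. I'll back well off and check the pin.

>>> servo_tool([
  [[0,0,-30],[0,0,0],1],
  [[0,0,-60],[0,0,0],1],
  [[-20,0,-80],[0,0,0],1],
  [[-50,0,-80],[0,0,0],1],
  [[-80,0,-80],[0,0,0],1],
  [[-80,0,-80],[0,0,0],1],
])

```text
time_s: 13.35
position: [0.555, -0.3045, 0.2037]
ee_rot: [0.0, 0.709, 0.705, 0.002]
wrist_force: [-0.7, 0.7, 0.2]
opening: 0.0002
```

```bash
python3 - <<'E'
from g import *
p,R,st=cur();print(st["wrist_force"],L(p))
goal(W(-234,0,95),PL[2])
s=arm.camera("scene")
crop(s,130,110,310,260,4,"pics/s13.png");crop(s,230,180,290,240,10,"pics/s14.png")
E
```

```text
[-0.73037976  0.68217697  0.23275968] [-236.47601921   -0.71899456  203.70690168]
d [2.2, -1.1, 108.7] rot [0.003, -0.003, -0.001] j6 [-0.54, 0.31, 1.89, 0.0, 0.93, -0.54]
```

View pics/s13.png

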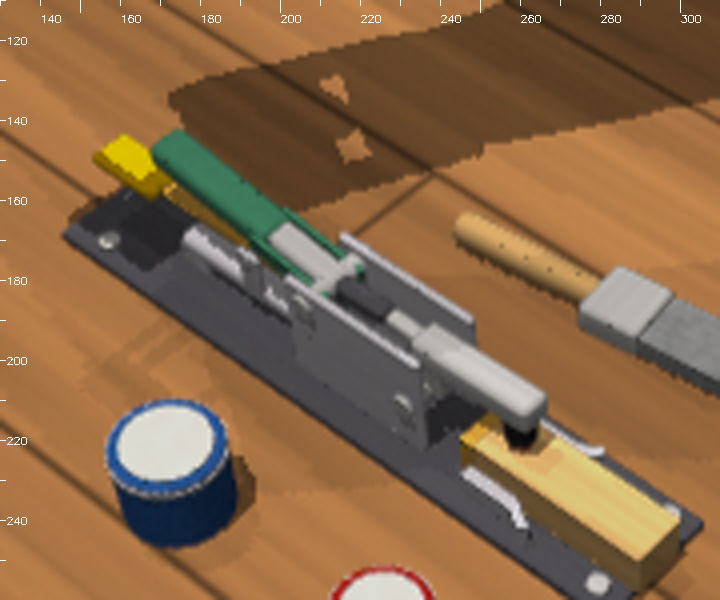

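View pics/s14.png

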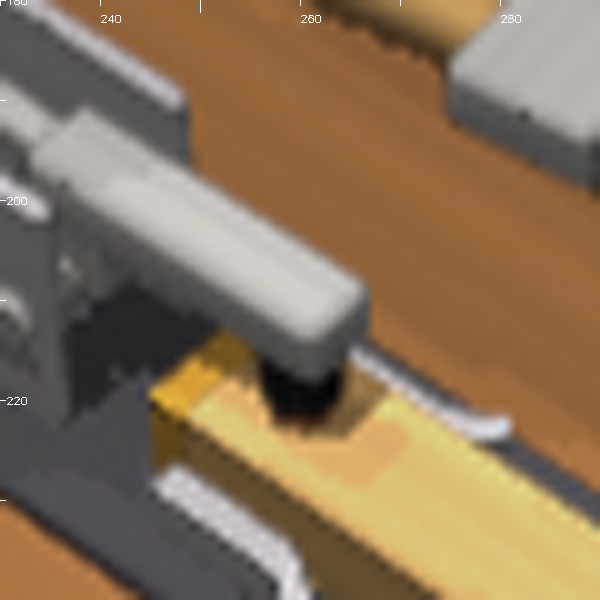

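>>> servo_tool([
  [[-3,-1,40],[0,0,0],1],
  [[-6,-1,80],[0,0,0],1],
  [[-7,-1,118],[0,0,0],1],
  [[-7,-1,122],[0,0,0],1],
  [[-7,-1,122],[0,0,0],1],
])

```text
time_s: 13.9
position: [0.5537, -0.3087, 0.0811]
ee_rot: [-0.001, 0.709, 0.706, 0.002]
wrist_force: [0.4, -0.2, 0.2]
opening: 0.0004
```

```bash
python3 - <<'E'
from g import *
p,R,st=cur();print(st["wrist_force"],L(p))
s=arm.camera("scene")
crop(s,110,80,230,180,6,"pics/s15.png")
E
```

```text
[ 0.36005992 -0.16372739  0.22975414] [-240.71568919    0.53946608   81.08313585]
```

View pics/s15.png

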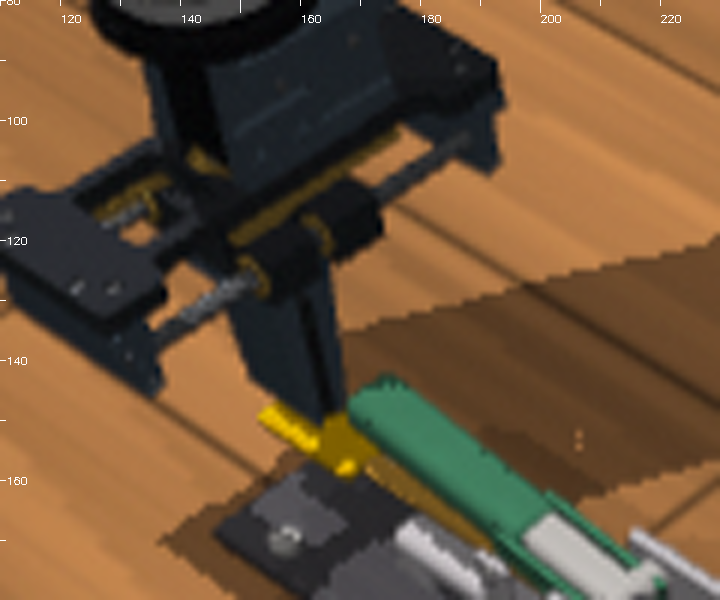

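>>> servo_tool([
  [[-5,0,2],[0,0,0],1],
  [[-5,0,5],[0,0,0],1],
  [[-5,0,8],[0,0,0],1],
])

```text
time_s: 14.25
position: [0.5551, -0.3148, 0.0754]
ee_rot: [0.001, 0.709, 0.706, 0.002]
wrist_force: [-0.8, 0.1, 0.3]
opening: 0.0004
```

>>> servo_tool([
  [[0,0,3],[0,0,0],1],
  [[0,0,6],[0,0,0],1],
])

```text
time_s: 14.45
position: [0.5552, -0.3148, 0.0695]
ee_rot: [0.001, 0.709, 0.706, 0.002]
wrist_force: [-0.9, 1.0, 2.4]
opening: 0.0009
```

>>> servo_tool([
  [[0,0,3],[0,0,0],1],
  [[0,0,6],[0,0,0],1],
])

```text
time_s: 14.65
position: [0.5553, -0.3147, 0.0634]
ee_rot: [0.001, 0.709, 0.706, 0.002]
wrist_force: [-0.7, 2.0, 3.3]
opening: 0.0004
```

>>> servo_tool([
  [[0,0,3],[0,0,0],1],
  [[0,0,5],[0,0,0],1],
])

```text
time_s: 14.85
position: [0.5553, -0.3146, 0.058]
ee_rot: [0.001, 0.709, 0.706, 0.002]
wrist_force: [-0.1, 1.2, 2.6]
opening: 0.0002
```

Contact was near TCP z 73 mm, so it is about 15 mm pressed.

>>> servo_tool([
  [[0,0,3],[0,0,0],1],
  [[0,0,5],[0,0,0],1],
])

```text
time_s: 15.05
position: [0.5553, -0.3146, 0.0526]
ee_rot: [0.001, 0.709, 0.706, 0.002]
wrist_force: [0.1, 1.8, 2.1]
opening: 0.0007
```

>>> servo_tool([
  [[0,0,2],[0,0,0],1],
  [[0,0,4],[0,0,0],1],
])

```text
time_s: 15.25
position: [0.5553, -0.3146, 0.0485]
ee_rot: [0.001, 0.709, 0.706, 0.002]
wrist_force: [-0.1, 0.9, 3.4]
opening: 0.0003
```

>>> servo_tool([
  [[0,0,2],[0,0,0],1],
])

```text
time_s: 15.35
position: [0.5554, -0.3146, 0.0464]
ee_rot: [0.001, 0.709, 0.706, 0.002]
wrist_force: [0.3, 1.4, 3.2]
opening: 0.0006
```

>>> servo_tool([
  [[0,0,2],[0,0,0],1],
])

```text
time_s: 15.45
position: [0.5555, -0.3146, 0.0443]
ee_rot: [0.001, 0.709, 0.706, 0.002]
wrist_force: [1.4, 1.5, 3.9]
opening: 0.0004
```

```bash
python3 - <<'E'
from g import *
p,R,st=cur();print(st["wrist_force"],L(p))
s=arm.camera("scene")
crop(s,110,80,290,230,4,"pics/s16.png")
E
```

```text
[1.43262309 1.49602505 3.85283395] [-246.58151216   -1.19017461   44.25396947]
```

View pics/s16.png

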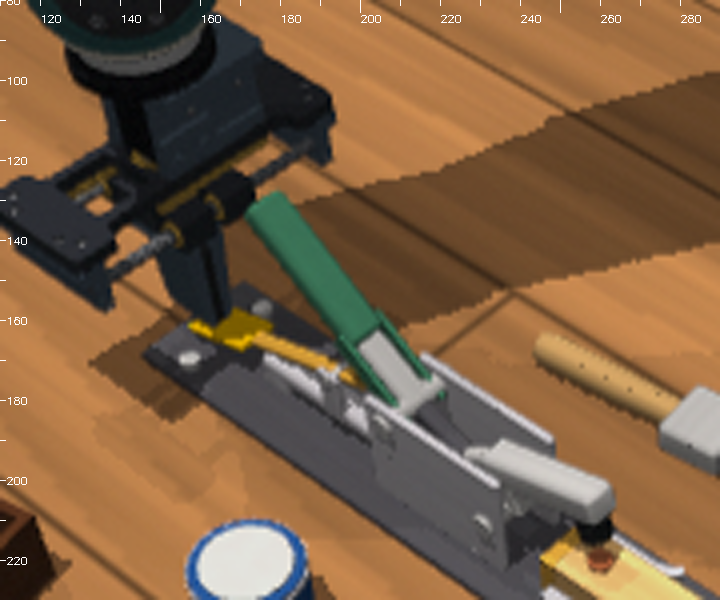

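The handle has sprung back up (end at (171,132)) and the pad is off the pin. I'll retreat.

>>> servo_tool([
  [[-3,0,-15],[0,0,0],1],
  [[-8,0,-40],[0,0,0],1],
  [[-20,0,-80],[0,0,0],1],
  [[-40,0,-120],[0,0,0],1],
  [[-60,0,-160],[0,0,0],1],
  [[-90,0,-190],[0,0,0],1],
  [[-90,0,-190],[0,0,0],1],
])

```text
time_s: 16.2
position: [0.5555, -0.4091, 0.24]
ee_rot: [0.005, 0.709, 0.705, 0.003]
wrist_force: [0.2, 0.7, -0.1]
opening: 0.0005
```

```bash
python3 - <<'E'
from g import *
p,R,st=cur();print(st["wrist_force"],L(p))
s=arm.camera("scene");t=arm.camera("top")
crop(s,130,110,310,280,4,"pics/s17.png");crop(s,230,180,290,240,10,"pics/s18.png");crop(t,220,130,430,280,3,"pics/t17.png")
E
```

```text
[ 0.24352748  0.73876118 -0.11070416] [-341.1365376    -1.58460601  240.03142239]
```

View pics/s17.png

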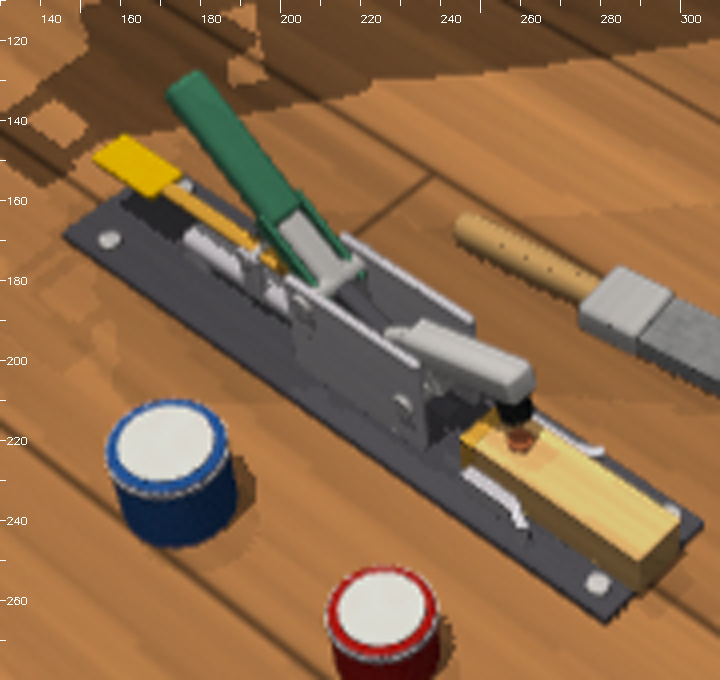

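View pics/s18.png

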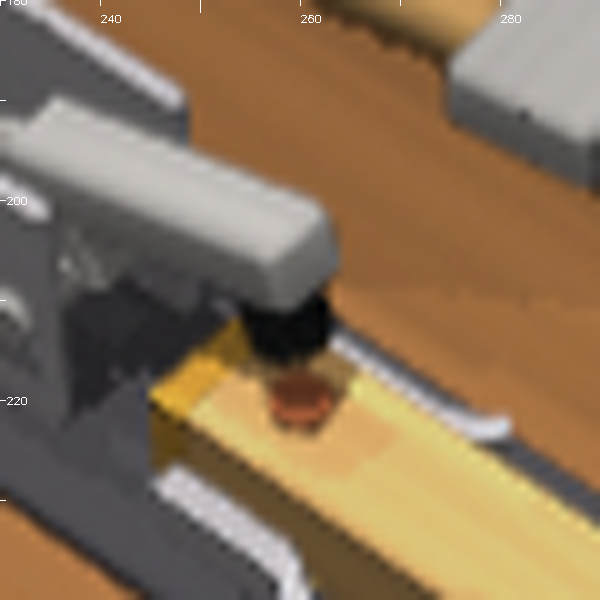

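View pics/t17.png

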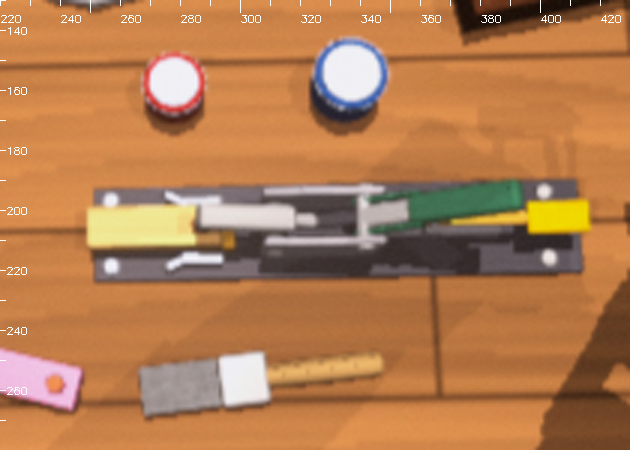

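```bash
python3 - <<'E'
from g import *
s=arm.camera("scene"); 
x0,y0,f=235,185,14
c=cv2.cvtColor(s,cv2.COLOR_RGB2BGR)[y0:y0+42,x0:x0+50]; c=cv2.resize(c,None,fx=f,fy=f,interpolation=cv2.INTER_CUBIC)
n=c.copy()
# bar corner offset check
for q in[(42,-17,38),(152,-17,38),(152,17,38),(42,17,38)]: print(q,proj("scene",[W(*q)])[0].round(1))
a=np.linspace(0,2*np.pi,40)
def dr(z,col,dx,dy):
    u=proj("scene",[W(60+7*np.cos(t),7*np.sin(t),z) for t in a])+[dx,dy]
    cv2.polylines(n,[np.int32(((u-[x0,y0])+.5)*f)],True,col,1)
import sys
np.save("pics/c.npy",s)
dr(42,(0,255,0),0,0);dr(38,(255,255,0),0,0);dr(50,(255,0,255),0,0)
cv2.imwrite("pics/p1.png",n)
E
```

```text
(42, -17, 38) [247.6 220.2]
(152, -17, 38) [289.2 249.2]
(152, 17, 38) [300.2 238.5]
(42, 17, 38) [258.8 210.4]
```

View pics/p1.png

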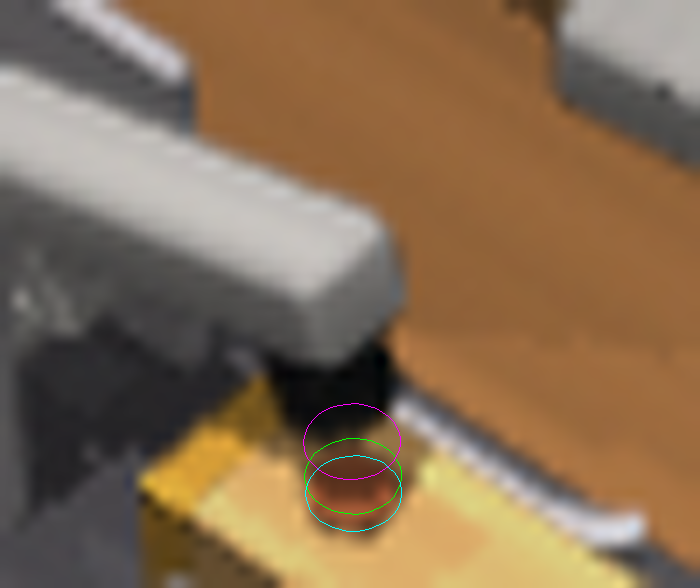

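```bash
python3 - <<'E'
from g import *
a=cv2.cvtColor(cv2.imread("pics/scene0.png"),cv2.COLOR_BGR2RGB);b=np.load("pics/c.npy")
crop(a,160,115,280,215,5,"pics/q0.png");crop(b,160,115,280,215,5,"pics/q1.png")
x=np.vstack([cv2.imread("pics/q0.png")[50:350,:],cv2.imread("pics/q1.png")[50:350,:]])
cv2.imwrite("pics/q.png",x)
x=np.hstack([cv2.imread("pics/q0.png")[200:,250:],cv2.imread("pics/q1.png")[200:,250:]])
cv2.imwrite("pics/qq.png",x)
E
```

```text
(no output)
```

View pics/q.png

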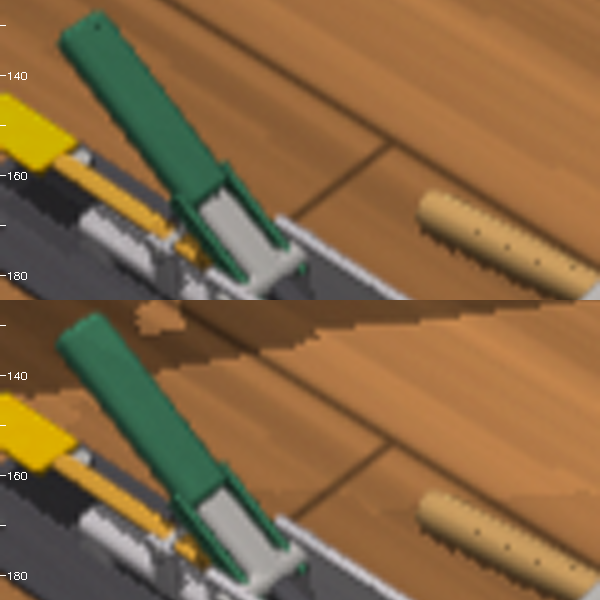

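View pics/qq.png

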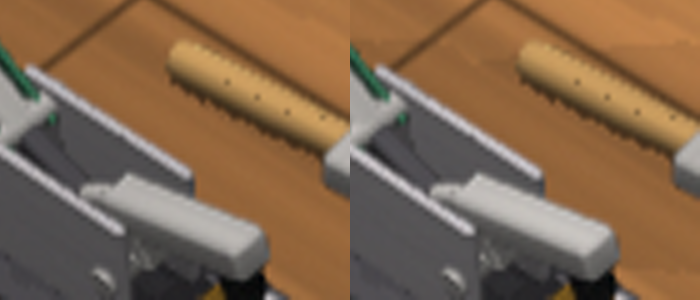

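The jaw, the brush and the released lever look the same as in the first pictures, and the handle is back within 1 px. I'm handing the job in.

```bash
python3 -c "
from workcell import arm
print(arm.sign_off())"
```

```text
the job is handed in; nothing more can be done
None
```

The pin is pressed home, the pliers are released with the jaw open again, and the job is handed in at about 16.5 s of the 72 s allowed. No verdict is reported.

- **Loading:** I slid the wooden bar pin end first between the rails until it touched the brass stop. The force peaked at about 10.6 N; I eased it to about 3 N, then opened the fingers. That peak is the least gentle moment of the job.
- **Locking:** The handle took about 11–12 N at most, and its resistance fell to nothing at about 0.2 rad above level. I pushed about 1 mm further and stopped. It stayed down when I lifted the tool 6 mm and then right away.
- **Release:** I pressed the yellow paddle about 28 mm with 2–4 N, and the handle sprang up.

**Last checks:**
- The bar is still against the stop.
- The pin head's outline matches the fully driven position to about 1 px, roughly 2–3 mm.
- The jaw and paddle look as they did at the start. The handle is about 1 px lower than at first, which I put down to its free play.
- The tins and brush look untouched, and the robot is clear of everything.

**Disagreements:** The cameras put the paddle's centre near x -229 mm in the pliers' frame, not the stated -240 mm, so I aimed the press by what I saw. I did not hear or see the snap directly; I inferred the lock from the lost resistance and the handle staying down.

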